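# Steady the rocking dosing balance

## Robot

A 6-joint arm with a two-finger parallel gripper is mounted at the origin on the work surface. World frame = base frame: x ahead of the robot, y to its left, z up, the work surface at z = 0. Lengths are in m, angles in rad, forces in N, time in s.
With the tool pointing down it reaches from about 0.35 to 0.975 m from the base axis. Payload 4.9 kg.
Tool frame: the origin (TCP) lies at the very end of the fingers, on their centre line; the grasp point (between the pads) lies ctrl.grip_point_offset behind it (ctrl.grip_point_offset is the distance from the TCP to the grasp point, in m); z points along the fingers, y is the direction in which the jaws open and shut (so a half turn about z gives the same grasp; the last joint's range is limited). The gripper opens to 85 mm and grips with 20 to 120 N. Pads are 22 mm wide; open, the fingers measure 114 mm over their backs; the gripper's body (76 mm by 85 mm) begins 54 mm behind the grasp point. The pads swing forward as they close: fully open they stand 13 mm farther back than shut.
Start: joints at [1.007, 0.053, 1.613, -0, 1.476, -0.119], TCP at [0.269, 0.564, 0.231] pointing down, gripper open.
Joint ranges: [-3.01, 3.01], [-1.01, 2.22], [0.06, 2.58], [-1.02, 4.17], [0.09, 2.62], [-3.14, 3.14]. Speed limits (rad/s): [2.57, 2.57, 3.14, 3.14, 3.14, 3.14].

## Interface

Orientations are given as a rotation vector (axis times angle).
In Python, from station import ctrl gives the robot as it stands. The module is installed in compiled form; this text tells all that it offers.
- The arm moves only by the shell command python3 -m creep 'ROWS' [FORCE]. ROWS is JSON, a list of rows, each a list of 5 numbers: the closure in counts, from 0 (fully open) to 255 (shut), then the shift along the tool's x, y, z in mm, then the turn about the tool's z in rad. A call has 1 to 12 rows; each row is the pose to reach, as a shift and turn from the pose commanded when the call began, along the tool's axes at that moment; what a row does not reach only later rows make up. A row lasts 1/12 s, in which the tool goes at most 41.7 mm and 7.16 degrees, less where a joint would pass 70% of its speed; a pose out of reach is approached as far as the arm can. A call with a gripper value outside its range is refused whole. The fingers move at their own pace and stop on an object; FORCE is the grip in N (left out, the last holds). Time passes only in rows, so rows that repeat a pose let the fingers close. It gives the time, the measured TCP pose, the force and the opening at its end, in the units of the state.
- ctrl.get_obs(): the state, without advancing time (a new reading comes with each control period).
- ctrl.get_image(name): name is "side" or "top" or "wrist"; returns the picture (480x640x3 uint8, red, green, blue); there is no depth.
- ctrl.calibration(name): a dict with "fx", "fy", "cx", "cy" (pixels), "R" (3x3) and "t" (3): a world point X has camera coordinates R X + t. Camera axes: x right, y down, z forward; pixel columns grow to the right and rows downward; lengths in m; the calibration is good to about 2 mm. A picture is of the moment at which its call begins: read the wrist's pose just before it. calibration takes no time and is no camera call; for the wrist camera it gives the pose at the moment of the call.
- ctrl.finish_job(): hands the job in, once; it reports no verdict.
Trained networks look in the newest picture that a camera, given by its name, has taken for a name from the list of things; names that differ only in an ending like _2 or _b are one class to them, and where a whole thing is asked for, a point or a joint stands for the part that bears it (a point fixed in the world has none). Each returns a list of dicts, best first, with "conf" (0 to 1); they miss things now and then, are a little off and sometimes report something else, mostly with a low value. They report only what shows in the picture. A call takes as long as a camera call. They do not tell look-alikes from the thing itself.
- ctrl.boxes_of(camera, label): "rect" ([left, top, width, height] in pixels, round what is visible of it).
- ctrl.outline_of(camera, label): "mask" (480x640 bool, what is visible of it) and "rect" ([left, top, width, height] in pixels, round what is visible of it).
The state is a dict: "t": time; "q": joint angles; "dq": joint speeds; "effort": joint torques, N m; "tool_pos": TCP position; "tool_rot": TCP orientation; "contact_force": force on the tool from outside, world axes, zero at the start; "wrist_torque": the same for the moment, N m; "opening": finger opening in m.
Only numpy, scipy, OpenCV 4.12 (cv2) and the standard library are available. Lean on these libraries where they do the work, as an engineer would, in place of code of your own. Each camera call takes 0.05 s, during which the arm holds its last target. There are 200 camera calls.

## Task

The paint dosing balance rocks because the two levelling screws at the near corners of its base do not reach down. Turn both knobs clockwise until their feet also bear firmly and the base no longer rocks: all five feet must share the load, none of the three fixed feet may be jacked off the counter, and no screw foot may be forced down hard. Leave the balance where it stands, the tin on its pan and the things around it undisturbed.

Things in the scene. Friction and masses are not known exactly. Their poses are not given: they have to be found in the camera images.
- stand: balance on a dark steel base plate 250 x 320 mm, its top 30 mm above the counter, with a grey housing 200 x 140 mm, 70 mm high, and a round pan; about 3 kg with its tin. Origin: on the counter under the plate's centre; x away from the knobs' edge, y to the left knob, z up. Loose: it can tip and slide; pressing a knob down tips it at 6 to 12 N (rising about 1 N/mm) until that screw foot touches
- pan (a point): centre of the top of the pan (130 mm across, 82 mm above the counter; base frame x 20, y 0)
- knob_left_grip (a point): point on the left knob's axis at mid grip height, 60 mm above the counter (base frame x -100, y +135 mm); z up along the axis. Round knurled black knob, 34 mm across, 28 mm tall (45 to 73 mm above the counter), small mark on its flat top, 15 mm clear above the base plate on a 22 mm collar at the near left corner
- knob_right_grip (a point): point on the right knob's axis at mid grip height, 60 mm above the counter (base frame x -100, y -135 mm); z up along the axis. Round knurled black knob, 34 mm across, 28 mm tall (45 to 73 mm above the counter), small mark on its flat top, 15 mm clear above the base plate on a 22 mm collar at the near right corner
- knob_left (a joint): turn of the left knob in rad: 0 at the start (an end stop), growing as it turns clockwise seen from above, up to 5. It drives the left screw foot down 12 mm per full turn; the knob itself stays at its height in the plate. Light friction (0.06 N m); stays where it is left
- knob_right (a joint): turn of the right knob in rad: 0 at the start (an end stop), growing as it turns clockwise seen from above, up to 5. It drives the right screw foot down 12 mm per full turn; the knob itself stays at its height in the plate. Light friction (0.06 N m); stays where it is left
- foot_left: rubber foot of the left screw, 24 mm across, 6 mm thick, straight below the left knob. At first its underside (origin: its centre) hangs some 7 to 8 mm above the counter, over a hard disc in the counter that stands 1.5 to 5.5 mm proud (differs left and right), so it carries nothing. Once touching it squashes about 1 mm per 6 N
- foot_right: rubber foot of the right screw, 24 mm across, 6 mm thick, straight below the right knob. At first its underside (origin: its centre) hangs some 7 to 8 mm above the counter, over a hard disc in the counter that stands 1.5 to 5.5 mm proud (differs left and right), so it carries nothing. Once touching it squashes about 1 mm per 6 N
- foot_rear_left: far left domed rubber foot, 20 mm across, 18 mm tall, fixed under the base plate; bears on the counter from the start. Origin: centre of its underside (base frame x 110, y 130)
- foot_rear_right: far right domed rubber foot, 20 mm across, 18 mm tall, fixed under the base plate; bears on the counter from the start. Origin: centre of its underside (base frame x 110, y -130)
- foot_middle: middle domed rubber foot, 20 mm across, 18 mm tall, fixed under the base plate; bears on the counter from the start. Origin: centre of its underside (base frame x -50, y 0); carries most of the weight at the start. The fixed feet give a little: a knob pressed with 4 N sinks about 0.3 mm before any tipping, and a screw foot driven 1 mm past first touch ends up carrying 3 to 4 N
- tin: closed steel paint tin standing loose on the pan, 96 mm across the lid, 90 mm tall. Origin: centre of its underside
- roll: bystander: upright paper-towel roll, 110 mm across, 220 mm tall. Origin: centre of its underside
- spray: bystander: trigger spray bottle, 70 mm across, 190 mm tall. Origin: centre of its underside
- pot: bystander: small white paint pot with lid, 88 mm across, 85 mm tall. Origin: centre of its underside
Things that resemble listed ones, but are neither listed nor needed, are in the scene too. Leave any pink look-alike of the tin alone.

How it is judged:
On the way:
1. one screw has been turned down until its foot bears (((value of joint knob_left above 0.5 rad and contact force between foot_left and anything else above 1.5 N) or (value of joint knob_right above 0.5 rad and contact force between foot_right and anything else above 1.5 N))), for 0.2 s.
At the end, for the whole second after the job is handed in: Both screw feet carry more than 1.5 N each and each of the three fixed feet still carries more than 1 N; the base lies level within 0.015 rad, at rest, within 30 mm of where it stood, with the tin on the pan within 30 mm of its centre (contact force between each of foot_left, foot_right and anything else above 1.5 N and contact force between each of foot_rear_left, foot_rear_right, foot_middle and anything else above 1 N and angle between stand's own z axis and vertical below 0.015 rad and distance of stand from where it was at the start of the episode below 0.03 m and angular speed of stand below 0.05 rad/s and horizontal distance between tin and pan below 0.03 m); the robot touches nothing.
It fails at once if a screw foot was forced down with more than 20 N (contact force between any of foot_left, foot_right and anything else above 20 N).
It fails at once if the balance was tipped by more than 0.06 rad (angle between stand's own z axis and vertical above 0.06 rad).
It fails at once if the tin was shifted off the pan's middle or tipped (horizontal distance between tin and pan above 0.03 m or angle between tin's own z axis and vertical above 0.2 rad).
It fails at once if a bystander was disturbed (distance of any of roll, spray, pot from where it was at the start of the episode above 0.03 m).
It also fails if it takes over 72 s, if anything falls off the work surface, if the arm or the gripper's body presses on something with over 40 N, if the wrist force passes 120 N, or if a joint passes its speed limit or range.

## Working session

There is one attempt and no reset: what is moved stays moved. The work goes in short steps, Python scripts to look and compute and a shell command to move; the robot and the scene stay as the last step left them, time stands still between calls to the robot, and variables do not carry over. Pictures are saved under pics/ and viewed, about 8 in all and at most 12, crops included, and the job is handed in when it is done.

```bash
mkdir -p pics
cat > h.py <<'E'
import numpy as np, cv2
from station import ctrl
def ray(cam,u,v,z):
    c=ctrl.calibration(cam);R=np.array(c["R"]);t=np.array(c["t"])
    d=R.T@np.array([(u-c["cx"])/c["fx"],(v-c["cy"])/c["fy"],1]);o=-R.T@t
    return o+d*(z-o[2])/d[2]
def proj(cam,X):
    c=ctrl.calibration(cam);p=np.array(c["R"])@X+np.array(c["t"])
    return c["cx"]+c["fx"]*p[0]/p[2],c["cy"]+c["fy"]*p[1]/p[2]
def save(cam,n):
    im=ctrl.get_image(cam);cv2.imwrite(f"pics/{n}.png",im[...,::-1]);return im
E
python3 - <<'E'
from h import *
np.set_printoptions(precision=3,suppress=True)
a=save("top","top0");b=save("side","side0")
cv2.imwrite("pics/both.png",cv2.resize(np.vstack([a,b])[...,::-1],(0,0),fx=.62,fy=.62))
for l,z in [("knob_left_grip",.073),("knob_right_grip",.073),("pan",.082),("stand",.03),("tin",.09),("roll",.22),("spray",.19),("pot",.085)]:
    for d in ctrl.boxes_of("top",l)[:3]:
        x,y,w,h=d["rect"];print(l,d["conf"],np.round(d["rect"]),ray("top",x+w/2,y+h/2,z))
print(ctrl.get_obs(),ctrl.grip_point_offset)
E
```

```text
knob_left_grip 0.78 [285. 203. 142. 108.] [ 0.589 -0.06   0.073]
pan 0.85 [290. 203. 135. 106.] [ 0.589 -0.063  0.082]
pan 0.38 [ 94. 296.  78.  55.] [0.423 0.449 0.082]
stand 0.72 [286. 205. 142. 105.] [ 0.595 -0.063  0.03 ]
tin 0.85 [336. 215.  44.  47.] [ 0.63  -0.061  0.09 ]
tin 0.77 [284. 143.  41.  48.] [0.8   0.067 0.09 ]
roll 0.74 [ 94. 295.  78.  57.] [0.418 0.403 0.22 ]
spray 0.83 [501. 225.  43.  38.] [ 0.608 -0.408  0.19 ]
pot 0.91 [130. 195.  44.  43.] [0.672 0.421 0.085]
{'t': 0.5, 'q': array([ 1.007,  0.053,  1.613, -0.   ,  1.476, -0.119]), 'dq': array([ 0.001, -0.002, -0.   ,  0.   ,  0.003, -0.   ]), 'effort': array([ -0.   , -39.322, -37.003,  -0.   ,   0.001,  -0.   ]), 'tool_pos': array([0.269, 0.564, 0.231]), 'tool_rot': array([-0.693, -3.064,  0.   ]), 'contact_force': array([ 0.1  , -0.715, -0.192]), 'wrist_torque': array([-0.009, -0.002, -0.004]), 'opening': 0.08504764330643903} 0.0187
```

View pics/both.png

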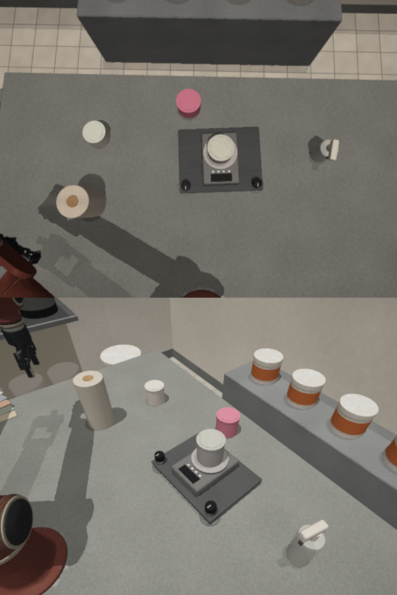

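The top view shows the balance centrally, with black knobs near (298,297) and (413,294) at full scale. The roll, pot, spray and pink look-alike are all clear of the knobs. Next I'll refine the knob positions.

Run:
```python
from h import *
np.set_printoptions(precision=4,suppress=True)
im=cv2.imread("pics/top0.png");g=im.max(2)
cv2.imwrite("pics/crop.png",cv2.resize(im[195:320,275:440],(0,0),fx=4.5,fy=4.5,interpolation=cv2.INTER_CUBIC))
P=[]
for u,v in [(298,297),(413,294)]:
    s=g[v-14:v+15,u-14:u+15];m=(s<35).astype(np.uint8)
    n,l,st,c=cv2.connectedComponentsWithStats(m)
    k=1+np.argmax(st[1:,4]);x,y,w,h,A=st[k]
    print(st[k],c[k]+[u-14,v-14]);p=ray("top",u-14+c[k][0],v-14+c[k][1],.062);P.append(p);print(p)
d=P[0]-P[1];print(np.linalg.norm(d),"yaw",np.arctan2(-d[0],d[1]))
o=ctrl.get_obs();R=cv2.Rodrigues(o["tool_rot"])[0];print(R)
for p in P: print("tool shift mm",R.T@(p-o["tool_pos"])*1000)
```

```text
[10  9 13  8 28] [300.6786 294.5714]
[0.4993 0.0677 0.062 ]
[  7   7  16  16 127] [413.6063 293.2047]
[ 0.5092 -0.1953  0.062 ]
0.2631356667136496 yaw 0.03755113026722311
[[-0.9027  0.4303 -0.    ]
 [ 0.4303  0.9027 -0.0001]
 [-0.     -0.0001 -1.    ]]
tool shift mm [-421.5875 -349.0267  169.2938]
tool shift mm [-543.6405 -582.1435  169.3079]
```

View pics/crop.png

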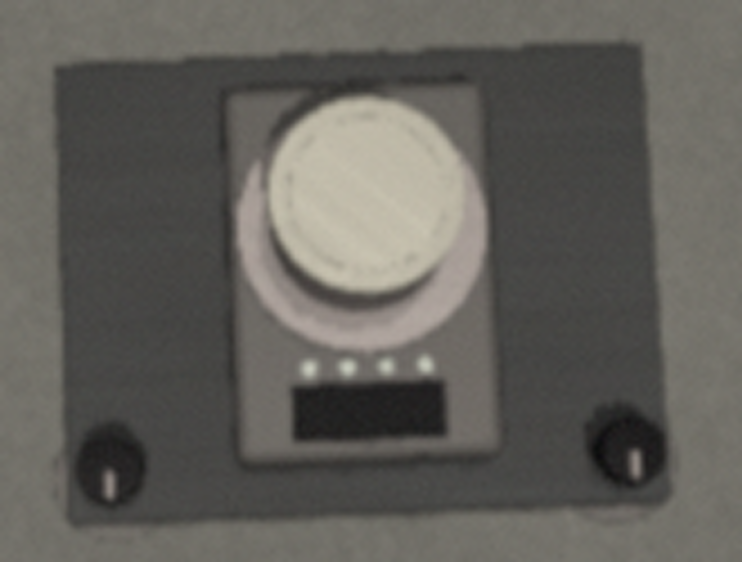

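The left knob centre is at about (299.9,299) and the right at about (415.5,295.5). The marks point toward the robot. The tin is the pale one on the pan.

```bash
python3 - <<'E'
from h import *
np.set_printoptions(precision=4,suppress=True)
P=[ray("top",299.6,299.3,.073),ray("top",415.7,295.8,.073)]
o=ctrl.get_obs();R=cv2.Rodrigues(o["tool_rot"])[0]
d=P[0]-P[1];print(P,np.linalg.norm(d),"yaw",np.arctan2(-d[0],d[1]))
for p in P: print("tool shift mm",R.T@(p-o["tool_pos"])*1000)
E
python3 -m creep '[[0,-10,-8,-40,-0.1],[0,-20,-16,-70,-0.2],[0,-50,-40,-70,-0.3],[0,-82,-66,-70,-0.42],[0,-114,-92,-70,-0.54],[0,-146,-118,-70,-0.66],[0,-178,-144,-70,-0.78],[0,-210,-170,-70,-0.9],[0,-242,-196,-70,-1.02],[0,-274,-222,-70,-1.14],[0,-306,-248,-70,-1.26],[0,-338,-274,-70,-1.38]]'
```

```text
[array([0.4874, 0.0693, 0.073 ]), array([ 0.5023, -0.1985,  0.073 ])] 0.2681925513086888 yaw 0.055636953207759965
tool shift mm [-410.1434 -352.665   158.2938]
tool shift mm [-538.8186 -587.9732  158.3082]
t: 1.5
tool_pos: [0.4429, 0.1992, 0.3017]
tool_rot: [-1.322, 2.849, -0.0]
contact_force: [0.6, 0.1, 0.9]
opening: 0.0853
```

```bash
cat >> h.py <<'E'
def shift(p):
    o=ctrl.get_obs();R=cv2.Rodrigues(np.array(o["tool_rot"]))[0]
    return np.round(R.T@(np.array(p)-o["tool_pos"])*1000,1)
E
python3 -c "
from h import *
print(shift([.4874,.0693,.17]),ctrl.get_obs()['q'])"
```

```text
[  70.6 -117.7  131.7] [ 2.69109840e-01 -3.21222963e-01  1.83603984e+00  6.02403708e-05
  1.62576618e+00 -2.17041361e+00]
```

```bash
python3 -m creep '[[60,10,-18,10,-0.1],[60,25,-42,30,-0.2],[60,40,-66,60,-0.3],[60,55,-92,90,-0.4],[60,66,-110,120,-0.5],[60,71,-118,132,-0.6],[60,71,-118,132,-0.6],[60,71,-118,132,-0.6]]' 20
python3 - <<'E'
from h import *
c=ctrl.calibration("wrist")
im=save("wrist","w1")
print(shift([.4874,.0693,.17]),ctrl.get_obs()['q'],proj("wrist",np.array([.4874,.0693,.073])))
print(-np.array(c["R"]).T@np.array(c["t"]))
E
```

```text
t: 2.17
tool_pos: [0.4857, 0.07, 0.1689]
tool_rot: [2.094, -2.341, -0.002]
contact_force: [0.1, -0.1, 1.3]
opening: 0.0652
[ 1.1 -1.   0.4] [-7.86196374e-03 -2.30287940e-01  1.98093860e+00  4.09344019e-04
  1.38967625e+00 -3.03944238e+00] (np.float64(317.85101139542616), np.float64(232.23797512118284))
[ 0.47841117 -0.00268442  0.31260988]
```

View pics/w1.png

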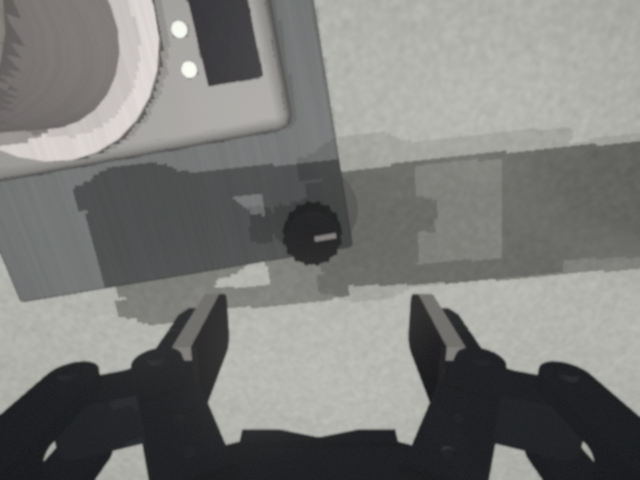

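The knob top is at about (313,233), against a prediction of (318,232). The jaws straddle it with clear space on both sides.

Run:
```python
from h import *
p=ray("wrist",313,233,.073);print(p,shift([p[0],p[1],.042]))
d=ctrl.boxes_of("wrist","knob_left_grip")[:2];print(d)
```

```text
[0.49034896 0.06944995 0.073     ] [  0.7  -3.7 128.4]
[{'rect': [0.0, 0.3, 352.7, 298.7], 'conf': 0.58}]
```

```bash
python3 -m creep '[[60,0.7,-3.7,30,0],[60,0.7,-3.7,60,0],[60,0.7,-3.7,90,0],[60,0.7,-3.7,110,0],[60,0.7,-3.7,120,0],[60,0.7,-3.7,128,0],[60,0.7,-3.7,128,0],[60,0.7,-3.7,128,0]]'
python3 - <<'E'
from h import *
save("wrist","w2")
print(shift([.4903,.0695,.042]),ctrl.get_obs()['q'],ctrl.get_obs()['wrist_torque'])
E
```

```text
t: 2.93
tool_pos: [0.4909, 0.0694, 0.0428]
tool_rot: [-2.098, 2.336, -0.003]
contact_force: [-0.2, -0.2, 0.1]
opening: 0.0651
[-0.1  1.   1.3] [-9.98477937e-03 -5.89498196e-02  2.05907378e+00  2.16361630e-05
  1.13812002e+00 -3.04416714e+00] [ 0.05197555 -0.01772818  0.015952  ]
```

View pics/w2.png

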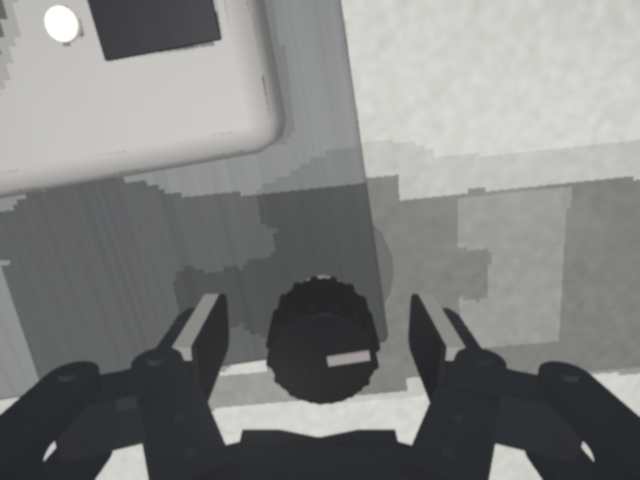

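The knob sits centred between the pads: knob at u≈322 and pads at 227 and 412, so a midpoint of 320. Now I'll close lightly while checking the offset along the pads.

```bash
python3 -c "
from h import *
p=ray('wrist',322,353,.073);print(p,shift([p[0],p[1],.042]))"
python3 -m creep '[[100,0,0,0,0],[140,0,0,0,0],[160,0,0,0,0],[180,0,0,0,0],[180,0,0,0,0],[180,0,0,0,0],[180,0,0,0,0]]' 20
python3 -c "
from h import *
o=ctrl.get_obs();print(o['contact_force'],o['wrist_torque'],o['tool_pos'])"
```

```text
[0.49065454 0.06942231 0.073     ] [-0.1  0.6  1.3]
t: 3.57
tool_pos: [0.49, 0.0693, 0.0426]
tool_rot: [-2.098, 2.338, 0.001]
contact_force: [-2.8, 1.3, 6.0]
opening: 0.0336
[-2.75791305  1.33968636  5.96227862] [ 0.18681651  0.50033833 -0.07731767] [0.49001049 0.06934008 0.04256873]
```

```bash
python3 -m creep '[[180,0,0,-0.5,0],[180,0,0,-0.5,0],[180,0,0,-0.5,0]]'; python3 -m creep '[[180,0,0,0,0.1],[180,0,0,0,0.2],[180,0,0,0,0.3],[180,0,0,0,0.4],[180,0,0,0,0.5],[180,0,0,0,0.6],[180,0,0,0,0.6],[180,0,0,0,0.6]]'
python3 -c "
from h import *
o=ctrl.get_obs();print(o['contact_force'],o['wrist_torque'],o['q'])"
```

```text
t: 3.82
tool_pos: [0.49, 0.0693, 0.0426]
tool_rot: [-2.098, 2.337, 0.0]
contact_force: [-3.2, 2.7, 6.2]
opening: 0.0333
t: 4.48
tool_pos: [0.4883, 0.0701, 0.0424]
tool_rot: [1.313, -2.851, -0.006]
contact_force: [-9.1, 5.4, 11.6]
opening: 0.0334
[-9.14784342  5.42313889 11.6463638 ] [ 0.81310737  1.43679016 -0.04106124] [-9.54243097e-03 -5.94883413e-02  2.06134181e+00  2.36292455e-03
  1.14394478e+00 -2.44437973e+00]
```

```bash
python3 -m creep '[[180,0,0,-1,0],[180,0,0,-1,0],[180,0,0,-2,0],[180,0,0,-2,0]]';python3 -m creep '[[180,0,0,-1,0],[180,0,0,-1,0],[180,0,0,-1,0]]'
python3 - <<'E'
from h import *
a=save("wrist","w3");b=save("side","s3")
o=ctrl.get_obs();print(o['contact_force'],o['wrist_torque'],o['q'])
cv2.imwrite("pics/v3.png",np.hstack([cv2.resize(a,(400,300)),cv2.resize(b[190:370,210:450],(400,300))])[...,::-1])
E
```

```text
t: 4.82
tool_pos: [0.4882, 0.07, 0.0429]
tool_rot: [1.313, -2.852, -0.005]
contact_force: [-3.6, 4.8, 1.2]
opening: 0.033
t: 5.07
tool_pos: [0.4881, 0.0699, 0.0432]
tool_rot: [1.313, -2.852, -0.005]
contact_force: [-1.8, 5.8, -4.3]
opening: 0.0331
[-0.54597503  4.94713913 -3.98692885] [ 0.90172002  0.21587903 -0.01255923] [-9.89713308e-03 -6.20797364e-02  2.06216375e+00  2.07450793e-03
  1.14459635e+00 -2.44464082e+00]
```

View pics/v3.png

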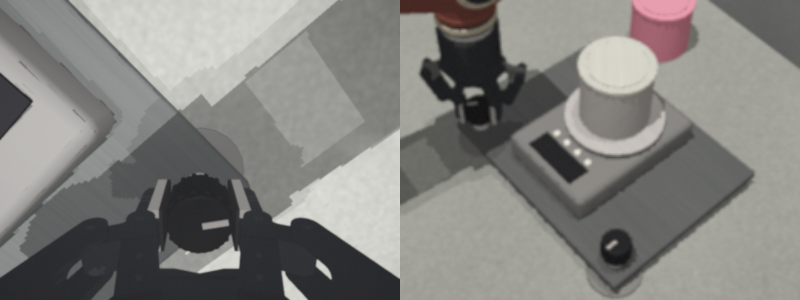

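The mark turned with the gripper: it is still horizontal in the wrist frame, so the knob followed the 0.6 rad without slipping. The balance has not moved. The arm gives about 5 N per mm commanded. Next I'll measure the remaining gap with a gentle press while still gripping.

```bash
for i in 1 2 3 4 5 6; do python3 -m creep '[[180,0,0,1,0],[180,0,0,1,0],[180,0,0,1,0]]' 40 | egrep 'pos|force|t:'; done
```

```text
t: 5.42
tool_pos: [0.4882, 0.07, 0.0431]
tool_rot: [1.313, -2.851, -0.005]
contact_force: [-3.4, 5.6, 1.2]
t: 5.67
tool_pos: [0.4883, 0.07, 0.0428]
tool_rot: [1.313, -2.851, -0.006]
contact_force: [-7.2, 5.8, 5.2]
t: 5.92
tool_pos: [0.4883, 0.0701, 0.0425]
tool_rot: [1.313, -2.851, -0.006]
contact_force: [-11.0, 5.5, 9.6]
t: 6.17
tool_pos: [0.4882, 0.0702, 0.0418]
tool_rot: [1.313, -2.85, -0.006]
contact_force: [-12.0, 7.4, 13.3]
t: 6.42
tool_pos: [0.4881, 0.0705, 0.0411]
tool_rot: [1.313, -2.85, -0.007]
contact_force: [-12.6, 8.2, 14.5]
t: 6.67
tool_pos: [0.4881, 0.0707, 0.0403]
tool_rot: [1.313, -2.85, -0.008]
contact_force: [-14.6, 8.5, 17.1]
```

```bash
for i in 1 2 ; do python3 -m creep '[[180,0.3,1.1,0,0],[180,0.3,1.1,0,0],[180,0.3,1.1,0,0]]' | egrep 'pos|force|t:'; done; for i in 1 2 3 ; do python3 -m creep '[[180,0.2,0.2,1,0],[180,0.2,0.2,1,0],[180,0.2,0.2,1,0]]' | egrep 'pos|force|t:'; done
```

```text
t: 6.92
tool_pos: [0.4882, 0.0707, 0.0406]
tool_rot: [1.314, -2.852, -0.004]
contact_force: [-11.0, 6.1, 14.5]
t: 7.17
tool_pos: [0.4881, 0.0707, 0.0409]
tool_rot: [-1.314, 2.853, 0.001]
contact_force: [-7.8, 5.9, 13.0]
t: 7.42
tool_pos: [0.488, 0.0708, 0.0402]
tool_rot: [-1.314, 2.853, 0.002]
contact_force: [-8.3, 5.4, 14.6]
t: 7.67
tool_pos: [0.488, 0.0709, 0.0398]
tool_rot: [-1.314, 2.852, 0.002]
contact_force: [-10.2, 6.5, 17.5]
t: 7.92
tool_pos: [0.4879, 0.071, 0.0393]
tool_rot: [-1.314, 2.852, 0.002]
contact_force: [-12.2, 6.1, 20.2]
```

The tip threshold is about 11 N. The slope then stiffens to about 6 N/mm near tool z ≈ 0.0405, which means the foot is touching. Rest is at about 0.0431, so roughly 2.6 mm of gap is left. I'll unload and turn most of that.

```bash
python3 -m creep '[[180,0,0,-2,0],[180,0,0,-4,0],[180,0,0,-6,0],[180,0,0,-8,0],[180,0,0,-8,0],[180,0,0,-8,0]]' 30| egrep 'pos|force|t:'
for i in 1 2 3; do python3 -m creep '[[180,0,0,0,0.1],[180,0,0,0,0.2],[180,0,0,0,0.3],[180,0,0,0,0.4],[180,0,0,0,0.4],[180,0,0,0,0.4]]'| egrep 'pos|force|t:'; done
```

```text
t: 8.42
tool_pos: [0.4872, 0.0693, 0.0433]
tool_rot: [-1.314, 2.853, -0.003]
contact_force: [4.4, -0.9, -5.6]
t: 8.92
tool_pos: [0.4864, 0.0702, 0.0433]
tool_rot: [0.724, -3.056, -0.002]
contact_force: [2.8, 3.6, -5.2]
t: 9.42
tool_pos: [0.486, 0.0714, 0.0433]
tool_rot: [0.102, -3.138, -0.005]
contact_force: [0.2, 7.8, -3.7]
t: 9.92
tool_pos: [0.4856, 0.072, 0.0432]
tool_rot: [-0.523, -3.094, -0.006]
contact_force: [-0.2, 9.5, -2.2]
```

```bash
python3 -m creep '[[180,0.6,1.8,0.6,0],[180,0.6,1.8,0.6,0],[180,0.6,1.8,0.6,0]]' | egrep 'pos|force|t:'
for i in 1 2 3; do python3 -m creep '[[180,0,0,0,0.1],[180,0,0,0,0.2],[180,0,0,0,0.2],[180,0,0,0,0.2]]'| egrep 'pos|force|t:'; done
```

```text
t: 10.17
tool_pos: [0.4858, 0.0723, 0.043]
tool_rot: [-0.524, -3.095, -0.001]
contact_force: [-3.8, 4.2, 0.8]
t: 10.5
tool_pos: [0.486, 0.0728, 0.043]
tool_rot: [-0.832, -3.027, -0.003]
contact_force: [-2.3, 6.6, -0.2]
t: 10.83
tool_pos: [0.4864, 0.0732, 0.0431]
tool_rot: [-1.13, -2.929, -0.005]
contact_force: [-2.0, 8.4, 0.0]
t: 11.17
tool_pos: [0.4869, 0.0736, 0.0433]
tool_rot: [-1.417, -2.802, -0.006]
contact_force: [0.8, 9.4, -2.3]
```

```bash
python3 -m creep '[[180,1,1,0,0.05],[180,1.6,1.2,0,0.1],[180,1.6,1.2,0,0.1],[180,1.6,1.2,0,0.1]]' | egrep 'pos|force|t:'
for i in 1 2 3 4; do python3 -m creep '[[180,0,0,1,0],[180,0,0,1,0],[180,0,0,1,0]]'| egrep 'pos|force|t:'; done;  python3 -m creep '[[180,0,0,-2,0],[180,0,0,-3.5,0],[180,0,0,-3.5,0],[180,0,0,-3.5,0]]'| egrep 'pos|force|t:'
```

```text
t: 11.5
tool_pos: [0.4872, 0.074, 0.0433]
tool_rot: [1.554, 2.729, 0.001]
contact_force: [1.6, 3.2, -3.1]
t: 11.75
tool_pos: [0.4872, 0.074, 0.043]
tool_rot: [1.556, 2.729, 0.001]
contact_force: [-1.7, 4.1, 4.1]
t: 12.0
tool_pos: [0.4873, 0.074, 0.0427]
tool_rot: [1.556, 2.729, 0.0]
contact_force: [-4.4, 4.8, 10.5]
t: 12.25
tool_pos: [0.4873, 0.0741, 0.0425]
tool_rot: [-1.556, -2.729, -0.0]
contact_force: [-7.6, 4.2, 15.3]
t: 12.5
tool_pos: [0.4873, 0.0741, 0.0422]
tool_rot: [-1.555, -2.728, 0.0]
contact_force: [-10.5, 5.2, 20.5]
t: 12.83
tool_pos: [0.4873, 0.074, 0.0431]
tool_rot: [1.556, 2.728, 0.001]
contact_force: [-0.6, 4.0, 3.5]
```

The foot bears now: about 20 N/mm and no tipping plateau up to 20 N. I'll release, lift and look.

```bash
python3 -m creep '[[140,0,0,0,0],[100,0,0,0,0],[60,0,0,0,0],[60,0,0,0,0],[60,0,0,-10,0],[60,0,0,-40,0],[60,0,0,-80,0],[60,0,0,-110,0],[60,0,0,-127,0],[60,0,0,-127,0],[60,0,0,-127,0]]' 20
python3 - <<'E'
from h import *
a=save("wrist","w4");b=save("top","t4")
o=ctrl.get_obs();print(o['q'],shift([.5023,-.1985,.17]))
cv2.imwrite("pics/v4.png",np.hstack([cv2.resize(a,(400,300)),cv2.resize(b[195:345,260:460],(400,300))])[...,::-1])
E
```

```text
t: 13.75
tool_pos: [0.4876, 0.0737, 0.1714]
tool_rot: [1.555, 2.726, 0.002]
contact_force: [0.5, -0.2, -0.2]
opening: 0.0649
[-7.83310302e-04 -2.26087150e-01  1.98105294e+00 -2.14810399e-04
  1.38909942e+00 -5.34701883e-01] [-242.7 -124.4   -1.7]
```

View pics/v4.png

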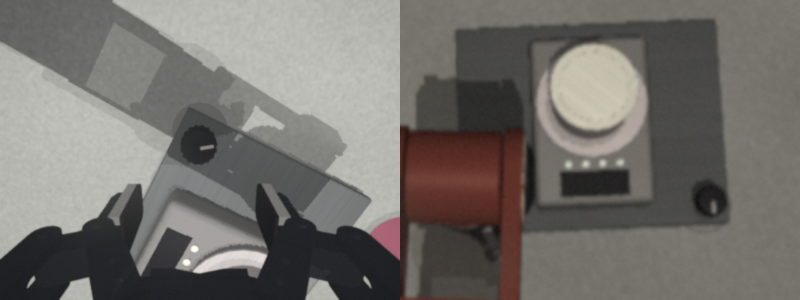

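The mark still points the same way in the tool frame, so the left knob turned the full ~2.5 rad. The tin is still on the pan. The right knob is at about (415,295) in the top view.

```bash
python3 -m creep '[[60,0,0,-30,-0.12],[60,-10,-5,-60,-0.24],[60,-35,-18,-60,-0.36],[60,-65,-33,-60,-0.48],[60,-95,-49,-60,-0.6],[60,-125,-64,-60,-0.72],[60,-155,-79,-60,-0.84],[60,-185,-95,-60,-0.96],[60,-215,-110,-60,-1.08],[60,-235,-120,-40,-1.2],[60,-243,-125,-20,-1.32],[60,-243,-125,0,-1.44]]'
python3 -m creep '[[60,0,0,0,-0.12],[60,0,0,0,-0.24],[60,0,0,0,-0.36],[60,0,0,0,-0.48],[60,0,0,0,-0.6],[60,0,0,0,-0.6],[60,0,0,0,-0.6]]'
python3 - <<'E'
from h import *
a=save("wrist","w5")
o=ctrl.get_obs();print(o['q'],o['contact_force'],proj("wrist",np.array([.503,-.1975,.073])))
E
```

```text
t: 14.85
tool_pos: [0.5017, -0.2009, 0.1668]
tool_rot: [0.633, -3.074, -0.002]
contact_force: [-0.1, -0.1, -0.4]
opening: 0.0651
t: 15.43
tool_pos: [0.5019, -0.1984, 0.1677]
tool_rot: [1.505, -2.755, -0.005]
contact_force: [-0.4, 0.1, 0.0]
opening: 0.0654
[-5.14310038e-01 -1.01603831e-01  1.87176315e+00 -6.32578599e-05
  1.37423515e+00 -3.08547704e+00] [ 0.17242866 -0.28153575  0.76246329] (np.float64(318.87613725747315), np.float64(236.9388842702426))
```

View pics/w5.png

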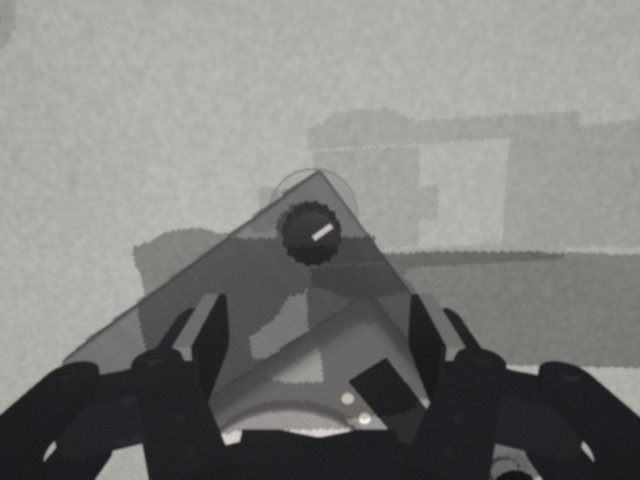

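The right knob top is at about (313,233), prediction (319,237). The fingers are clear of the housing.

Run:
```python
from h import *
p=ray("wrist",313,233.5,.073);c=ctrl.calibration("wrist");print(p,shift([p[0],p[1],.043]),-np.array(c["R"]).T@np.array(c["t"]))
```

```text
[ 0.50477805 -0.2011979   0.073     ] [  0.8  -4.  125.1] [ 0.46394771 -0.26032104  0.31181089]
```

```bash
python3 -m creep '[[60,0.8,-3.6,30,0],[60,0.8,-3.6,60,0],[60,0.8,-3.6,90,0],[60,0.8,-3.6,110,0],[60,0.8,-3.6,120,0],[60,0.8,-3.6,125,0],[60,0.8,-3.6,125,0],[60,0.8,-3.6,125,0]]'
python3 - <<'E'
from h import *
save("wrist","w6")
print(shift([.5048,-.2012,.043]),ctrl.get_obs()['q'][5],ctrl.get_obs()['contact_force'],proj("wrist",np.array([.5048,-.2012,.073])))
E
```

```text
t: 16.15
tool_pos: [0.5064, -0.202, 0.0459]
tool_rot: [-1.509, 2.754, -0.002]
contact_force: [0.5, 0.2, 0.2]
opening: 0.0654
[0.2 2.1 3.4] -3.0896932195565068 [ 0.3269027  -0.41097256  0.0303642 ] (np.float64(327.58123379084395), np.float64(345.90822772513616))
```

View pics/w6.png

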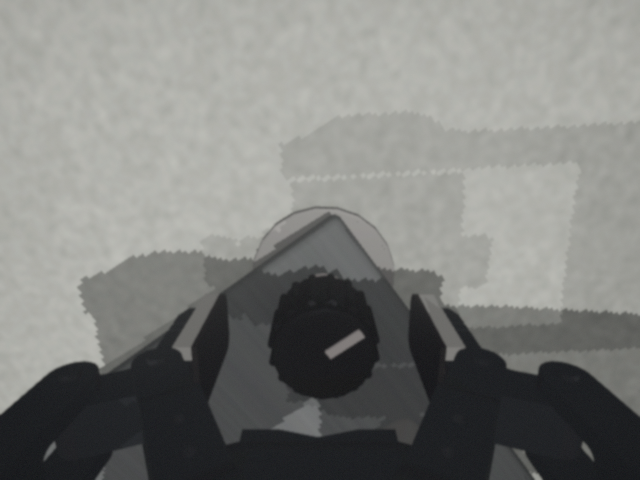

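The knob is at about (324,348), roughly 1 mm off centre along the jaws. I'll correct, close, then press to measure the gap.

```bash
python3 -m creep '[[60,0,1,1.5,0],[100,0,1,1.5,0],[140,0,1,1.5,0],[160,0,1,1.5,0],[180,0,1,1.5,0],[180,0,1,1.5,0],[180,0,1,1.5,0],[180,0,1,1.5,0],[180,0,1,1.5,0]]' 30| egrep 'pos|force|t:|open'
for i in 1 2 3 4; do python3 -m creep '[[180,0,0,0,0.1],[180,0,0,-0.5,0.2],[180,0,0,-0.5,0.2],[180,0,0,-0.5,0.2]]' | egrep 'pos|force|t:'; done
```

```text
t: 16.95
tool_pos: [0.5049, -0.2012, 0.0437]
tool_rot: [-1.511, 2.754, -0.001]
contact_force: [-1.9, -0.2, 5.1]
opening: 0.0332
t: 17.28
tool_pos: [0.5044, -0.2008, 0.0437]
tool_rot: [1.231, -2.89, -0.001]
contact_force: [-2.3, 1.8, 5.3]
t: 17.62
tool_pos: [0.504, -0.2003, 0.0438]
tool_rot: [0.939, -2.997, -0.003]
contact_force: [-4.1, 2.6, 4.7]
t: 17.95
tool_pos: [0.5037, -0.1998, 0.0438]
tool_rot: [0.635, -3.075, -0.005]
contact_force: [-4.2, 4.7, 4.2]
t: 18.28
tool_pos: [0.5035, -0.1992, 0.0439]
tool_rot: [0.324, -3.122, -0.007]
contact_force: [-3.2, 6.2, 2.7]
```

```bash
python3 -m creep '[[180,0,1.2,-0.8,0],[180,0,1.2,-0.8,0],[180,0,1.2,-0.8,0]]' | egrep 'pos|force|t:'; for i in 1 2 3 4 5 6 7; do python3 -m creep '[[180,0.4,0.2,1,0],[180,0.4,0.2,1,0],[180,0.4,0.2,1,0]]' 40 | egrep 'pos|force|t:'; done
```

```text
t: 18.53
tool_pos: [0.5035, -0.199, 0.0444]
tool_rot: [0.322, -3.123, -0.003]
contact_force: [0.0, 2.6, -5.7]
t: 18.78
tool_pos: [0.5035, -0.1991, 0.0444]
tool_rot: [0.319, -3.124, -0.002]
contact_force: [-1.1, 4.1, -3.3]
t: 19.03
tool_pos: [0.5035, -0.1991, 0.0442]
tool_rot: [0.319, -3.125, -0.002]
contact_force: [-1.1, 4.8, -0.5]
t: 19.28
tool_pos: [0.5035, -0.1991, 0.044]
tool_rot: [-0.319, 3.125, 0.001]
contact_force: [-2.3, 6.1, 2.6]
t: 19.53
tool_pos: [0.5034, -0.1992, 0.0435]
tool_rot: [-0.319, 3.124, 0.001]
contact_force: [-3.7, 6.2, 4.7]
t: 19.78
tool_pos: [0.5033, -0.1994, 0.043]
tool_rot: [-0.319, 3.124, -0.0]
contact_force: [-2.1, 4.8, 5.6]
t: 20.03
tool_pos: [0.5033, -0.1995, 0.0426]
tool_rot: [-0.319, 3.123, -0.001]
contact_force: [-3.7, 5.4, 8.0]
t: 20.28
tool_pos: [0.5032, -0.1996, 0.0423]
tool_rot: [-0.319, 3.122, -0.001]
contact_force: [-4.4, 5.7, 11.8]
```

The right foot touches at tool z ≈ 0.0429 and rest is at about 0.0442, so the gap is ~1.3 mm. Adding ~1.05 mm of preload gives 1.23 rad more.

```bash
python3 -m creep '[[180,0,0,-2,0],[180,-0.5,0.5,-4,0],[180,-1,1,-5.2,0],[180,-1,1,-5.2,0],[180,-1,1,-5.2,0]]' 30| egrep 'pos|force|t:'
for i in 1 2; do python3 -m creep '[[180,0,0,0,0.1],[180,0,0,0,0.2],[180,0,0,0,0.3],[180,0,0,0,0.4],[180,0,0,0,0.4],[180,0,0,0,0.4]]'| egrep 'pos|force|t:'; done
python3 -m creep '[[180,0,0,0,0.1],[180,0,0,0,0.2],[180,0,0,0,0.3],[180,0,0,0,0.43],[180,0,0,0,0.43],[180,0,0,0,0.43]]'| egrep 'pos|force|t:'
```

```text
t: 20.7
tool_pos: [0.5031, -0.1987, 0.0445]
tool_rot: [-0.318, 3.123, -0.003]
contact_force: [4.8, -0.7, -6.3]
t: 21.2
tool_pos: [0.5031, -0.1975, 0.0444]
tool_rot: [0.309, 3.124, 0.002]
contact_force: [4.9, 2.2, -6.0]
t: 21.7
tool_pos: [0.5035, -0.1964, 0.0444]
tool_rot: [0.924, 3.0, 0.006]
contact_force: [6.8, 6.4, -4.5]
t: 22.2
tool_pos: [0.5042, -0.1956, 0.0445]
tool_rot: [1.543, 2.734, 0.01]
contact_force: [8.7, 9.8, -4.5]
```

```bash
python3 -m creep '[[180,0.5,2.2,0.8,0],[180,0.5,2.2,0.8,0],[180,0.5,2.2,0.8,0]]'| egrep 'pos|force|t:'
for i in 1 2 3; do python3 -m creep '[[180,0,0,1,0],[180,0,0,1,0],[180,0,0,1,0]]'| egrep 'pos|force|t:'; done;  python3 -m creep '[[180,0,0,-1.5,0],[180,0,0,-2.5,0],[180,0,0,-2.5,0],[180,0,0,-2.5,0]]'| egrep 'pos|force|t:'
```

```text
t: 22.45
tool_pos: [0.5043, -0.1956, 0.0443]
tool_rot: [-1.543, -2.736, -0.003]
contact_force: [1.3, 5.9, 1.9]
t: 22.7
tool_pos: [0.5043, -0.1956, 0.044]
tool_rot: [-1.543, -2.736, -0.003]
contact_force: [-1.1, 8.5, 6.9]
t: 22.95
tool_pos: [0.5044, -0.1957, 0.0438]
tool_rot: [-1.543, -2.736, -0.003]
contact_force: [-3.3, 8.6, 11.7]
t: 23.2
tool_pos: [0.5043, -0.1958, 0.0433]
tool_rot: [-1.543, -2.735, -0.002]
contact_force: [-6.8, 9.0, 14.8]
t: 23.53
tool_pos: [0.5043, -0.1956, 0.0441]
tool_rot: [-1.543, -2.736, -0.003]
contact_force: [0.0, 6.4, 4.4]
```

```bash
python3 -m creep '[[140,0,0,0,0],[100,0,0,0,0],[60,0,0,0,0],[60,0,0,0,0],[60,0,0,-10,0],[60,0,0,-40,0],[60,0,0,-80,0],[60,0,0,-110,0],[60,0,0,-127,0],[60,0,0,-127,0],[60,0,0,-127,0]]' 20
python3 - <<'E'
from h import *
a=save("wrist","w7");b=save("top","t7")
o=ctrl.get_obs();print(o['q'],o['contact_force'],shift([.4872,.074,.17]))
cv2.imwrite("pics/v7.png",np.hstack([cv2.resize(a,(400,300)),cv2.resize(b[195:345,260:460],(400,300))])[...,::-1])
E
```

```text
t: 24.45
tool_pos: [0.5045, -0.1968, 0.1718]
tool_rot: [1.541, 2.734, -0.0]
contact_force: [-0.6, -0.6, -1.5]
opening: 0.0652
[-5.09262841e-01 -1.02722723e-01  1.87218670e+00 -1.41537459e-04
  1.37452865e+00 -1.05318204e+00] [ 0.53842531 -0.17824345 -1.25483465] [239.1 126.2  -1.2]
```

View pics/v7.png

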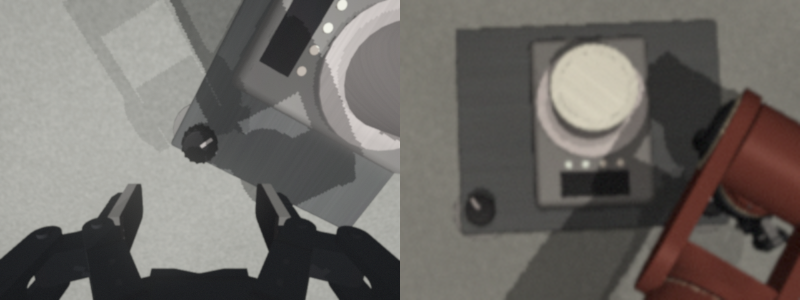

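The right mark kept its direction in the tool frame, so it turned 2.03 rad. The left mark now points up-left, as a 2.5 rad turn should give. The balance and tin are in place. Driving the right screw should have eased the left one slightly, so I'll go back and give the left knob a small extra turn.

```bash
python3 -m creep '[[60,0,0,-30,0],[60,10,5,-60,0],[60,38,20,-60,0],[60,68,36,-60,0],[60,98,52,-60,0],[60,128,68,-60,0],[60,158,83,-60,0],[60,188,99,-60,0],[60,215,114,-60,0],[60,235,124,-30,0],[60,239,126,-1,0],[60,239,126,-1,0]]'
python3 -m creep '[[60,0,0,0,0],[60,0,0,0,0]]'
python3 - <<'E'
from h import *
a=save("wrist","w8")
g=a[180:290,250:390].max(2);m=(g<45).astype(np.uint8)
n,l,st,c=cv2.connectedComponentsWithStats(m);k=1+np.argmax(st[1:,4]);x,y,w,h,_=st[k]
print(st[k],c[k]+[250,180])
u,v=250+x+w/2,180+y+h/2
p=ray("wrist",u,v,.069);print(u,v,p,shift([p[0],p[1],.0435]),ctrl.get_obs()['q'][5])
cv2.imwrite("pics/v8.png",a[150:330,200:440,::-1])
E
```

```text
t: 25.55
tool_pos: [0.4825, 0.0749, 0.1624]
tool_rot: [-1.533, -2.727, 0.011]
contact_force: [-0.1, -0.7, -1.9]
opening: 0.0655
t: 25.72
tool_pos: [0.488, 0.0729, 0.171]
tool_rot: [-1.544, -2.736, 0.001]
contact_force: [-0.5, -0.4, 0.2]
opening: 0.0654
[  46   20   51   61 1733] [321.82977496 227.94171956]
321.5 230.5 [0.49080145 0.07311727 0.069     ] [ -0.6   1.9 128.6] -0.5457698553354708
```

View pics/v8.png

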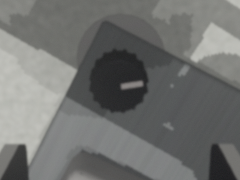

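The knob centre is at about (319,231), so the remaining jaw offset is ~0.3 mm.

```bash
python3 -m creep '[[60,0,0.3,30,0],[60,0,0.3,60,0],[60,0,0.3,90,0],[60,0,0.3,110,0],[60,0,0.3,120,0],[60,0,0.3,126,0],[60,0,0.3,126,0],[60,0,0.3,126,0]]'| egrep 'pos|force|t:'
python3 -m creep '[[100,0,0,0,0],[140,0,0,0,0],[160,0,0,0,0],[180,0,0,-1,0],[180,0,0,-1,0],[180,0,0,-1,0],[180,0,0,-1,0]]' 25| egrep 'pos|force|t:|open'
python3 -m creep '[[180,0,0,0,0.1],[180,0,0,0,0.18],[180,0,0,0,0.18],[180,0,0,0,0.18]]'| egrep 'pos|force|t:|open'
```

```text
t: 26.43
tool_pos: [0.4897, 0.0733, 0.0466]
tool_rot: [1.543, 2.734, 0.002]
contact_force: [0.6, -0.2, 0.4]
t: 27.02
tool_pos: [0.4884, 0.0732, 0.0467]
tool_rot: [1.542, 2.736, -0.001]
contact_force: [-3.5, -3.7, 5.5]
opening: 0.0333
t: 27.35
tool_pos: [0.4887, 0.0733, 0.0467]
tool_rot: [1.782, 2.586, -0.0]
contact_force: [-3.2, -3.8, 5.2]
opening: 0.0331
```

```bash
python3 -m creep '[[140,0,0,0,0],[100,0,0,0,0],[60,0,0,0,0],[60,0,0,0,0],[60,0,0,-10,0],[60,0,0,-40,0],[60,0,0,-80,0],[60,0,0,-120,0],[60,0,0,-160,0],[60,0,0,-190,0],[60,0,0,-190,0],[60,0,0,-190,0]]' 20
python3 - <<'E'
from h import *
a=save("wrist","w9");b=save("side","s9");s0=cv2.imread("pics/side0.png")
print(ctrl.get_obs()['contact_force'])
A=s0[190:370,210:450]; B=b[190:370,210:450,::-1]
cv2.imwrite("pics/v9.png",np.hstack([cv2.resize(A,(400,300)),cv2.resize(B,(400,300))]))
# rigid motion of plate's right part between start and now
f=lambda x:cv2.cvtColor(x,cv2.COLOR_BGR2GRAY).astype(np.float32)
for r in [(250,330,330,430),(300,370,300,400),(205,270,310,350)]:
    y0,y1,x0,x1=r;print(cv2.phaseCorrelate(f(s0)[y0:y1,x0:x1],f(b[...,::-1].copy())[y0:y1,x0:x1]))
E
```

```text
t: 28.35
tool_pos: [0.4896, 0.0737, 0.2395]
tool_rot: [1.78, 2.583, 0.006]
contact_force: [0.3, -0.0, -0.3]
opening: 0.0653
[-0.61537487  0.41044178 -1.11658725]
((0.043260601341778226, 0.5842208091089418), 0.9873914244174957)
((0.050541490863466265, 0.27866106386390754), 0.6876672279834747)
((0.0846379981705212, 0.4418910023026612), 1.0364366269773908)
```

View pics/v9.png

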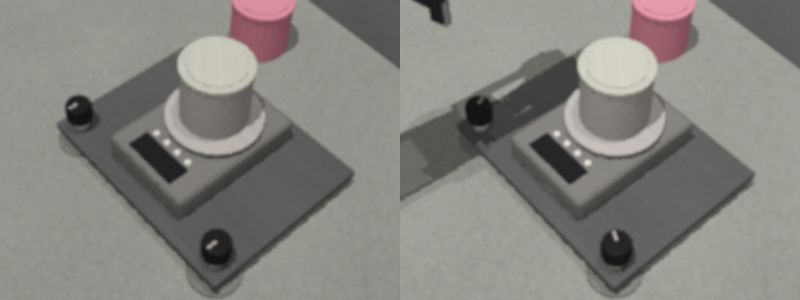

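The balance, tin and pink tin are where they started (motion under 0.6 px). Both knob marks have turned, and the robot is clear.

```bash
python3 -c "
from station import ctrl
print(ctrl.finish_job())"
```

```text
the job is handed in; nothing more can be done
None
```

I turned both levelling knobs clockwise, the left about 2.7 rad in total and the right about 2.0 rad. The job is handed in at about 28 s of the 72 s allowed. No verdict was returned, so I can't confirm it passed.

**Gap:** I found where each foot first touched by pressing gently on the knob, then drove each screw about 1 mm past that point. Driving the right screw should have eased the left one a little, so I gave the left a further 0.18 rad.

**Contact:** After driving each screw I pressed again. The left knob stayed stiff up to 20 N. The right stayed stiff to about 12 N, then softened somewhat toward 15 N. Neither showed the earlier soft tipping, so both feet bear. I did not press the left again after its last 0.18 rad.

**Foot loads:** I estimate 3 to 4 N on each screw foot. This comes from the touch depth and the 1 mm drive, not from a direct reading. The touch points are uncertain by about 0.3 mm, or roughly 1 N. The loads on the three fixed feet were not measured.

**Position:** The side camera shows the balance moved less than 0.6 px from the start, with the tin still on the pan. The tool's position at the knobs drifted a few mm while it was gripping. I put that down to the arm giving, because the pictures show no shift. The arm never went near the roll, spray bottle or pot, but I did not recheck them in the last picture. The gripper was open and clear above the balance when I handed in.

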